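Index the sampling selector to the blue-capped vial

TASK

The spring-loaded knob of the sampling selector is parked on its blanked port. Pull the knob up out of its notch, turn it so that its yellow pointer points at the blue-capped vial, and let it snap fully down into the notch there, then let go. Leave both vials standing in their ports.

Things in the scene. Friction and masses are not known exactly. Their poses are not given: they have to be found in the camera images.
- knob_grip (a point): Grip point on the axis of the black fluted round knob (40 mm across, 45 mm tall, grip at any yaw with 20 N or more), 21 mm below its top; 92 mm above the worktop when seated. z: up, the way to pull. x: along its pointer, a thin radial pin with a yellow tip, 49 mm long, 43 mm under this point; a yellow line on the knob's top runs the same way. The knob turns 75 degrees either way from the start.
- knob_lift (a joint): How far the knob is pulled up, m: 0 fully down in a notch, 0.016 upper stop. A spring pulls it down, 6 N (at 0) to 10 N. The pin lies in a 10 mm deep notch of a steel crown under it: turn only above 10 mm. Notches: start (facing a grey plug) and 60 degrees to either side, facing the vials. Let go within 15 degrees of a notch it drops in and centres; between notches it stays up at 0.010.
- vial_blue_mid (a point): Centre (half-way up) of the vial with the BLUE cap: 14 mm across, 59 mm tall, standing loose and upright in a 22 mm deep port of the selector's fixed grey block (142 x 176 x 30 mm), 75 mm from the knob's axis, its top 67 mm above the worktop. It may be in the port to the left or to the right of the knob.
- vial_red_mid (a point): Centre (half-way up) of the vial with the RED cap, of the same size, in the other port of the same block, also 75 mm from the knob's axis.

How it is judged:
On the way:
1. the knob is pulled up clear of its notch (more than 9 mm) (value of joint knob_lift above 0.009 m), for 0.1 s.
At the end, for the whole second after the job is handed in: the knob is down in its notch (less than 3 mm up) and its pointer points at the blue-capped vial (the vial's centre within 15 mm, about 11 degrees, to either side of the pointer's line) (value of joint knob_lift below 0.003 m and x of vial_blue_mid in the frame of knob_grip above 0.04 m and y of vial_blue_mid in the frame of knob_grip between -0.015 and 0.015 m); the robot touches nothing.
It fails at once if a vial is knocked over or pulled out (tilted more than 0.35 rad or moved more than 20 mm) (angle between any of vial_blue_mid, vial_red_mid's own z axis and vertical above 0.35 rad or distance of any of vial_blue_mid, vial_red_mid from where it was at the start of the episode above 0.02 m).
It also fails if it takes over 35 s, if anything falls off the work surface, if the arm or the gripper's body presses on something with over 40 N, if the wrist force passes 120 N, or if a joint passes its speed limit or range.

ROBOT

A 6-joint arm with a two-finger parallel gripper is mounted at the origin on a cart in front of the work surface, level with it; the furniture and walls round the work are solid. World frame = base frame: x ahead of the robot, y to its left, z up, the work surface at z = 0. Lengths are in m, angles in rad, forces in N, time in s.
With the tool pointing down it reaches from about 0.35 to 0.775 m from the base axis. Payload 7.3 kg.
Tool frame: the origin (TCP) lies on the centre line of the jaws, within the pads' length; the fingertips stand tip_reach ahead of it and the grasp point (between the pads) lies 6 mm ahead of it (tip_reach is the distance from the TCP to the fingertips, in m); x points along the fingers, y is the direction in which the jaws open and shut, and the axes are right-handed (so a half turn about x gives the same grasp; the last joint's range is limited). The gripper opens to 92 mm and grips with 3 to 60 N. Pads are 19 mm wide; open, the fingers measure 130 mm over their backs; the gripper's body (75 mm by 190 mm) begins 47 mm behind the grasp point.
Start: joints at [-1.356, 0.342, 1.524, -0, 1.275, -0.146], TCP at [0.185, -0.491, 0.252] pointing down, gripper open.
Joint ranges: [-2.53, 2.53], [-0.77, 2.02], [0.04, 2.7], [-1, 4.14], [0.28, 2.66], [-3.11, 3.11]. Speed limits (rad/s): [2.57, 2.57, 3.14, 3.14, 3.14, 3.14].

INTERFACE

Orientations are given as [roll, pitch, yaw] about the fixed x, y, z axes, in that order (R = Rz(yaw) Ry(pitch) Rx(roll)).
In Python, from cell import observe, read_camera, get_calibration, hand_in, tip_reach gives the robot as it stands. The module is installed in compiled form; this text tells all that it offers.
- The arm moves only by the shell command python3 -m crank 'ROWS' [FORCE]. ROWS is JSON, a list of rows, each an object of numbers: "fingers": the opening, from -1 (shut) to 1 (fully open); "tx", "ty", "tz": the shift along the tool's x, y, z in units of 40 mm (1.0 is 40 mm); "roll": the turn about the tool's x in units of 10 degrees (1.0 is 10 degrees). In form: [{"fingers": .., "tx": .., "ty": .., "tz": .., "roll": ..}, ...]. A call has exactly 8 rows; each row is the pose to reach, as a shift and turn from the pose commanded when the call began, along the tool's axes at that moment; what a row does not reach only later rows make up. A row lasts 1/8 s, in which the tool goes at most 62.5 mm and 10.7 degrees, less where a joint would pass 70% of its speed; a pose out of reach is approached as far as the arm can. A call with a gripper value outside its range is refused whole. The fingers move at their own pace and stop on an object; FORCE is the grip in N (left out, the last holds). Time passes only in rows, so rows that repeat a pose let the fingers close, or fill a call up. It gives the time, the measured TCP pose, the force and the opening at its end, in the units of the state.
- observe(): the state, without advancing time (a new reading comes with each control period).
- read_camera(name): name is "scene" or "top" or "wrist"; returns (picture, depth): 480x640x3 uint8, red, green, blue; 480x640 float32, m along the optical axis (not along the pixel's ray), 0 where there is no reading.
- get_calibration(name): a dict with "vertical_fov" (degrees; the focal length in pixels is half the picture's height over the tangent of half this angle, whatever the lens; pixels are square), "cx", "cy" (the principal point, pixels), "dist_coeffs" ([k1, k2, p1, p2, k3] as OpenCV has them; the pictures are not rectified), "pose" (4x4, takes a point from camera to world coordinates); the wrist camera has in their place "T_tool_cam" (4x4, takes a point from camera to tool coordinates, whose origin is the TCP and whose axes are the tool frame's). Camera axes: x right, y down, z forward; pixel columns grow to the right and rows downward; lengths in m; the calibration is good to about 2 mm. A picture is of the moment at which its call begins: read the wrist's pose just before it. get_calibration takes no time and is no camera call.
- hand_in(): hands the job in, once; it reports no verdict.
The state is a dict: "time": time; "qpos": joint angles; "qvel": joint speeds; "joint_efforts": joint torques, N m; "tool_pos": TCP position; "tool_rot": TCP orientation; "contact_force": force on the tool from outside, world axes, zero at the start; "torque": the same for the moment, N m; "opening": finger opening in m.
Only numpy, scipy, OpenCV 4.12 (cv2) and the standard library are available. Lean on these libraries where they do the work, as an engineer would, in place of code of your own. Each camera call takes 0.05 s, during which the arm holds its last target. There are 200 camera calls.

## Working session

There is one attempt and no reset: what is moved stays moved. The work goes in short steps, Python scripts to look and compute and a shell command to move; the robot and the scene stay as the last step left them, time stands still between calls to the robot, and variables do not carry over. Pictures are saved under pics/ and viewed, about 8 in all and at most 12, crops included, and the job is handed in when it is done.

```bash
mkdir -p pics; cat > h.py <<'E'
import numpy as np,cv2
from cell import *
def K(name):
    c=get_calibration(name); f=240/np.tan(np.radians(c["vertical_fov"])/2)
    return np.array([[f,0,c["cx"]],[0,f,c["cy"]],[0,0,1.]]),np.array(c["dist_coeffs"],float),c
def Rt(o):
    from scipy.spatial.transform import Rotation as R
    T=np.eye(4);T[:3,:3]=R.from_euler('xyz',o["tool_rot"]).as_matrix();T[:3,3]=o["tool_pos"];return T
def pose(name,c,o): return np.array(c["pose"]) if "pose" in c else Rt(o)@np.array(c["T_tool_cam"])
def toplane(name,uv,z,o):
    k,d,c=K(name);P=pose(name,c,o)
    n=cv2.undistortPoints(np.array(uv,float).reshape(-1,1,2),k,d).reshape(-1,2)
    r=np.c_[n,np.ones(len(n))]@P[:3,:3].T
    return P[:3,3]+r*((z-P[2,3])/r[:,2])[:,None]
def blobs(img,amin=15):
    h=cv2.cvtColor(img,cv2.COLOR_RGB2HSV);out={}
    for n,rs in dict(yellow=[(20,35)],blue=[(100,128)],red=[(0,8),(172,180)]).items():
        m=sum(cv2.inRange(h,(a,120,70),(b,255,255)) for a,b in rs)
        N,l,s,ce=cv2.connectedComponentsWithStats(m.astype(np.uint8))
        out[n]=[(s[i][4],s[i][:4].tolist(),ce[i].round(1).tolist()) for i in range(1,N) if s[i][4]>=amin]
    return out
E
python3 - <<'E'
from h import *
o=observe();print(o, tip_reach)
ims=[]
for n in("top","scene"):
    im,d=read_camera(n);print(n,get_calibration(n));cv2.imwrite(f"pics/{n}0.png",im[...,::-1]);np.save(n+"d.npy",d)
    for k,v in blobs(im).items():print(k,v)
E
```

```text
{'time': 0.0, 'qpos': array([-1.35603370e+00,  3.42724841e-01,  1.52507127e+00,  4.40508798e-07,
        1.27541093e+00, -1.46019704e-01]), 'qvel': array([ 0.00032828, -0.00029396,  0.00073408, -0.00023425,  0.00048831,
        0.00017018]), 'joint_efforts': array([-1.19173277e-03, -4.31240630e+01, -2.44215703e+01,  7.17602740e-02,
        5.60344441e-02, -1.05153895e-04]), 'tool_pos': array([ 0.18525408, -0.49080479,  0.25102491]), 'tool_rot': array([-1.71707695,  1.56918194,  1.78529791]), 'contact_force': array([-0.56705449, -0.84719013,  0.39325623]), 'torque': array([ 0.02531013, -0.01225874, -0.01910219]), 'opening': 0.09143796452855243} 0.025
top {'vertical_fov': 51.95785490181302, 'cx': 315.5187164326307, 'cy': 238.95442034566702, 'dist_coeffs': array([-0.12267332,  0.        ,  0.        ,  0.        ,  0.        ]), 'pose': array([[ 0.03013916, -0.99508072,  0.09437152,  0.5146114 ],
       [-0.99896406, -0.0267666 ,  0.0368015 ,  0.02803237],
       [-0.03409446, -0.09538293, -0.99485661,  0.93747799],
       [ 0.        ,  0.        ,  0.        ,  1.        ]])}
yellow [
[... 2446 characters left out ...]
nt32(16), [118, 19, 7, 6], [121.4, 21.4]), (np.int32(218), [120, 25, 27, 13], [132.8, 31.2]), (np.int32(286), [123, 43, 42, 18], [148.4, 49.7]), (np.int32(544), [62, 47, 41, 31], [82.6, 62.7]), (np.int32(24), [16, 58, 12, 4], [20.8, 59.4]), (np.int32(233), [156, 62, 27, 14], [168.3, 68.4]), (np.int32(18), [101, 82, 4, 6], [102.6, 84.1]), (np.int32(222), [91, 83, 28, 15], [103.8, 90.6]), (np.int32(355), [407, 100, 20, 30], [415.5, 117.6]), (np.int32(19), [119, 154, 14, 8], [125.7, 157.4]), (np.int32(115), [87, 178, 20, 7], [96.9, 180.7]), (np.int32(97), [397, 360, 10, 12], [401.0, 365.3]), (np.int32(391), [503, 435, 44, 45], [520.9, 461.7]), (np.int32(54), [553, 447, 17, 33], [562.5, 461.4])]
```

View pics/top0.png

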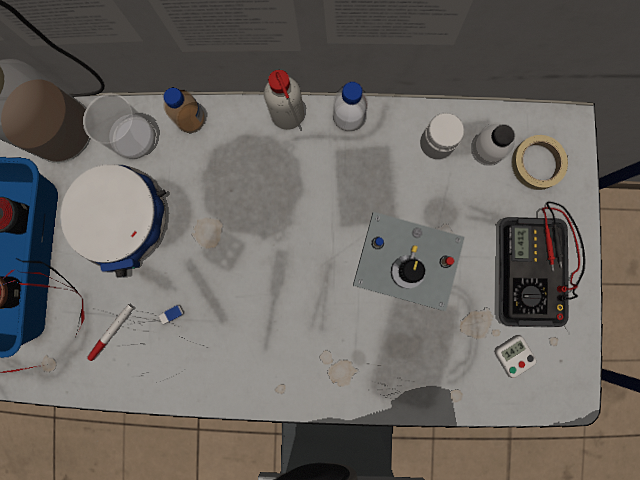

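View pics/scene0.png

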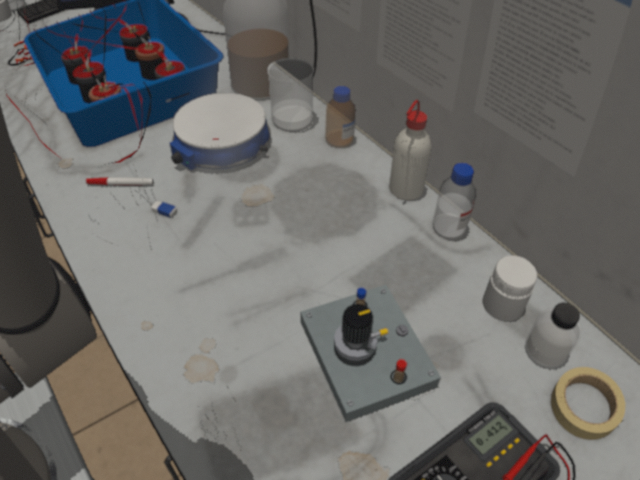

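```bash
python3 - <<'E'
from h import *
o=observe()
for n,b,r,line,tip in(("top",(379.1,240.9),(449.5,260.5),(415,265),(413.9,248.6)),("scene",(361.1,292.6),(401,365.3),(363.4,312),(383.5,331.1))):
    print(n,"blue",toplane(n,[b],.067,o),"red",toplane(n,[r],.067,o),"knobline",toplane(n,[line],.113,o),toplane(n,[tip],.113,o),"at .049",toplane(n,[tip,line],.049,o))
E
```

```text
top blue [[ 0.596754   -0.05253875  0.067     ]] red [[ 0.56528316 -0.17803743  0.067     ]] knobline [[ 0.55357744 -0.1091182   0.113     ]] [[ 0.58102195 -0.10691766  0.113     ]] at .049 [[ 0.58617706 -0.11739314  0.049     ]
 [ 0.55660217 -0.1197645   0.049     ]]
scene blue [[ 0.59515458 -0.05742039  0.067     ]] red [[ 0.56349172 -0.18322664  0.067     ]] knobline [[ 0.55371576 -0.11029586  0.113     ]] [[ 0.556136   -0.14885058  0.113     ]] at .049 [[ 0.58807986 -0.11960685  0.049     ]
 [ 0.58540696 -0.07702729  0.049     ]]
```

The blue cap is at top pixel (379,241) and scene pixel (361,293), in the left port. The red cap is at (450,261), and the pointer tip at (414,249). The caps come out 129.5 mm apart, against 130 mm expected. That puts the knob axis near (0.544, -0.109) with the pointer at about -14°, so I need to turn +60° (CCW from above). Next I work out the approach in tool axes.

```bash
python3 - <<'E'
from h import *
T=Rt(observe());print(T[:3,:3].round(3))
print("units",T[:3,:3].T@(np.array([.5436,-.1085,.22])-T[:3,3])/.04)
E
```

```text
[[-0.     0.353 -0.936]
 [ 0.001 -0.936 -0.353]
 [-1.    -0.001 -0.   ]]
units [  0.78834469  -5.7810745  -11.75553291]
```

```bash
python3 -m crank '[{"fingers":1,"tx":0,"ty":-5.8,"tz":-11.75,"roll":0},{"fingers":1,"tx":0,"ty":-5.8,"tz":-11.75,"roll":0},{"fingers":1,"tx":0,"ty":-5.8,"tz":-11.75,"roll":0},{"fingers":1,"tx":0,"ty":-5.8,"tz":-11.75,"roll":0},{"fingers":1,"tx":0,"ty":-5.8,"tz":-11.75,"roll":0},{"fingers":1,"tx":0,"ty":-5.8,"tz":-11.75,"roll":0},{"fingers":1,"tx":0,"ty":-5.8,"tz":-11.75,"roll":0},{"fingers":1,"tx":0,"ty":-5.8,"tz":-11.75,"roll":0}]' 40; python3 - <<'E'
from h import *
T=Rt(observe());print(T.round(3),observe()["qpos"])
print("units",T[:3,:3].T@(np.array([.5436,-.1085,.25])-T[:3,3])/.04)
E
```

```text
time: 1.1
tool_pos: [0.5278, -0.1241, 0.2515]
tool_rot: [0.066, 1.57, -2.714]
contact_force: [0.8, -0.2, 0.1]
opening: 0.0918
[[-0.     0.353 -0.936  0.528]
 [-0.    -0.936 -0.353 -0.124]
 [-1.     0.     0.     0.251]
 [ 0.     0.     0.     1.   ]] [-3.72166401e-01  3.73840280e-01  1.47685517e+00 -2.95681875e-04
  1.29117349e+00  8.37820678e-01]
units [ 0.03725586 -0.22493206 -0.50799604]
```

```bash
python3 -m crank '[{"fingers":1,"tx":0,"ty":0,"tz":0,"roll":0},{"fingers":1,"tx":0,"ty":0,"tz":0,"roll":0},{"fingers":1,"tx":0,"ty":0,"tz":0,"roll":0},{"fingers":1,"tx":0,"ty":0,"tz":0,"roll":0},{"fingers":1,"tx":0,"ty":0,"tz":0,"roll":0},{"fingers":1,"tx":0,"ty":0,"tz":0,"roll":0},{"fingers":1,"tx":0,"ty":0,"tz":0,"roll":0},{"fingers":1,"tx":0,"ty":0,"tz":0,"roll":0}]'; python3 - <<'E'
from h import *
o=observe();im,d=read_camera("wrist");cv2.imwrite("pics/w1.png",im[...,::-1]);np.save("w1d.npy",d)
for k,v in blobs(im).items():
    for b in v: print(k,b[0],b[1],b[2],*[toplane("wrist",[b[2]],z,o)[0,:2].round(4) for z in (.067,.113,.049)])
E
```

```text
time: 2.1
tool_pos: [0.5267, -0.1259, 0.2517]
tool_rot: [1.415, 1.571, -1.366]
contact_force: [0.5, -0.4, -0.4]
opening: 0.0919
yellow 137 [326, 135, 15, 15] [333.1, 142.1] [ 0.5877 -0.1176] [ 0.5893 -0.1148] [ 0.5871 -0.1187]
yellow 114 [301, 178, 16, 21] [308.3, 188.0] [ 0.5468 -0.1121] [ 0.5543 -0.1101] [ 0.5439 -0.1128]
yellow 46 [575, 191, 8, 8] [578.7, 194.7] [ 0.623  -0.3262] [ 0.6195 -0.2932] [ 0.6244 -0.3391]
yellow 43 [569, 204, 7, 8] [572.2, 207.4] [ 0.6114 -0.3264] [ 0.6096 -0.2934] [ 0.6121 -0.3393]
yellow 39 [562, 217, 7, 8] [565.1, 220.2] [ 0.5993 -0.3262] [ 0.5993 -0.2932] [ 0.5994 -0.3391]
yellow 41 [555, 229, 8, 8] [558.3, 232.7] [ 0.5875 -0.3261] [ 0.5891 -0.2931] [ 0.5868 -0.339 ]
yellow 42 [548, 242, 8, 8] [551.6, 245.0] [ 0.5756 -0.3261] [ 0.579  -0.2931] [ 0.5743 -0.339 ]
yellow 156 [515, 316, 23, 28] [526.0, 327.9] [ 0.4968 -0.3451] [ 0.5116 -0.3094] [ 0.491  -0.3591]
yellow 23 [95, 328, 6, 11] [97.6, 333.3] [0.3512 0.0247] [0.3871 0.0069] [0.3372 0.0317]
yellow 15 [94, 337, 6, 7] [96.5, 339.5] [0.3442 0.0245] [0.3811 0.0067] [0.3298 0.0315]
yellow 352 [512, 3
[... 1122 characters left out ...]
7 -0.3231] [ 0.396  -0.3761]
yellow 22 [504, 402, 8, 9] [507.4, 405.0] [ 0.4142 -0.3725] [ 0.441  -0.3328] [ 0.4038 -0.388 ]
blue 265 [252, 91, 18, 19] [260.6, 100.0] [ 0.5978 -0.0541] [ 0.598  -0.0606] [ 0.5978 -0.0516]
red 1052 [573, 152, 49, 115] [594.3, 219.6] [ 0.6095 -0.3512] [ 0.6079 -0.3146] [ 0.6101 -0.3655]
red 109 [627, 162, 11, 37] [633.9, 178.6] [ 0.6539 -0.3667] [ 0.6459 -0.3278] [ 0.657  -0.3819]
red 253 [385, 185, 18, 18] [393.5, 193.8] [ 0.5669 -0.1785] [ 0.5715 -0.1669] [ 0.5651 -0.183 ]
red 232 [593, 208, 42, 75] [617.7, 249.0] [ 0.5945 -0.3873] [ 0.5951 -0.3455] [ 0.5943 -0.4037]
red 73 [434, 385, 11, 9] [439.3, 389.3] [ 0.4088 -0.298 ] [ 0.4363 -0.2691] [ 0.398  -0.3093]
```

View pics/w1.png

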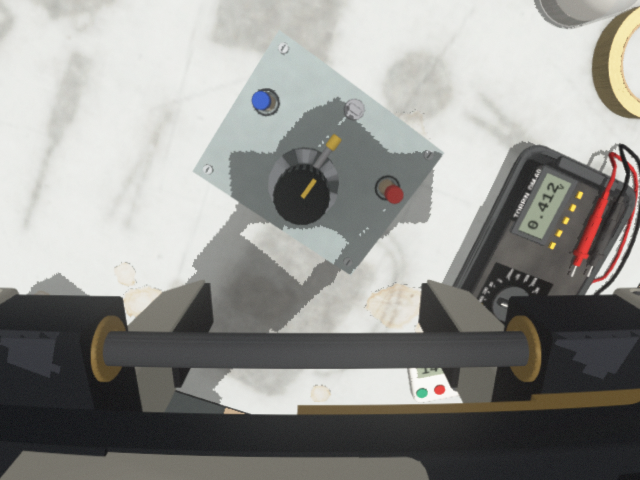

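The wrist view agrees: blue cap (261,100), red cap (394,194), knob top about (301,196), pointer tip (333,142), and the axis at (0.546, -0.1075). The last command ran out of rows, so the tool is 26 mm short of the knob. I'll correct that, descend, and narrow the fingers to about 69 mm.

```bash
python3 -m crank '[{"fingers":0.5,"tx":0,"ty":-0.26,"tz":-0.6,"roll":0},{"fingers":0.5,"tx":1,"ty":-0.26,"tz":-0.6,"roll":0},{"fingers":0.5,"tx":2,"ty":-0.26,"tz":-0.6,"roll":0},{"fingers":0.5,"tx":2,"ty":-0.26,"tz":-0.6,"roll":0},{"fingers":0.5,"tx":2,"ty":-0.26,"tz":-0.6,"roll":0},{"fingers":0.5,"tx":2,"ty":-0.26,"tz":-0.6,"roll":0},{"fingers":0.5,"tx":2,"ty":-0.26,"tz":-0.6,"roll":0},{"fingers":0.5,"tx":2,"ty":-0.26,"tz":-0.6,"roll":0}]' 40; python3 - <<'E'
from h import *
o=observe();im,d=read_camera("wrist");cv2.imwrite("pics/w2.png",im[...,::-1])
T=Rt(o);print(T[:3,3],o["qpos"])
for k,v in blobs(im).items():
    for b in v:
        if b[2][1]<330:print(k,b[0],b[2],*[toplane("wrist",[b[2]],z,o)[0,:2].round(4) for z in (.067,.113,.049)])
E
```

```text
time: 3.15
tool_pos: [0.5457, -0.1078, 0.1724]
tool_rot: [2.389, 1.57, -0.392]
contact_force: [-0.1, -0.3, -0.6]
opening: 0.0686
[ 0.54571367 -0.10776617  0.17236267] [-3.32715348e-01  4.71600478e-01  1.55360909e+00 -7.69686484e-05
  1.11521118e+00  8.77385187e-01]
yellow 225 [353.5, 186.9] [ 0.5892 -0.116 ] [ 0.5947 -0.1091] [ 0.587  -0.1187]
yellow 207 [325.4, 260.8] [ 0.5389 -0.1171] [ 0.5541 -0.11  ] [ 0.5329 -0.1199]
yellow 29 [637.8, 261.9] [ 0.6121 -0.3169] [ 0.6132 -0.2713] [ 0.6117 -0.3348]
yellow 64 [630.9, 276.3] [ 0.6014 -0.3181] [ 0.6045 -0.2722] [ 0.6002 -0.3361]
blue 437 [261.1, 136.1] [ 0.598 -0.054] [ 0.6018 -0.0591] [ 0.5965 -0.052 ]
red 435 [429.5, 252.5] [ 0.5675 -0.1774] [ 0.5771 -0.1587] [ 0.5637 -0.1847]
```

View pics/w2.png

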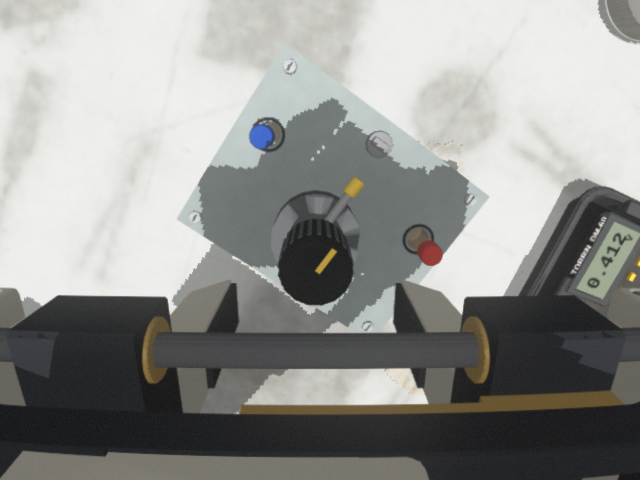

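The close view gives the same positions: knob top about (315,268), blue cap (261,136), red cap (430,253). The fingers straddle the knob, so I go down and then close.

```bash
python3 -m crank '[{"fingers":0.5,"tx":0.5,"ty":0,"tz":0,"roll":0},{"fingers":0.5,"tx":1,"ty":0,"tz":0,"roll":0},{"fingers":0.5,"tx":1.4,"ty":0,"tz":0,"roll":0},{"fingers":0.5,"tx":1.8,"ty":0,"tz":0,"roll":0},{"fingers":0.5,"tx":1.8,"ty":0,"tz":0,"roll":0},{"fingers":0.5,"tx":1.8,"ty":0,"tz":0,"roll":0},{"fingers":0.5,"tx":1.8,"ty":0,"tz":0,"roll":0},{"fingers":0.5,"tx":1.8,"ty":0,"tz":0,"roll":0}]' 40
python3 -m crank '[{"fingers":-1,"tx":0,"ty":0,"tz":0,"roll":0},{"fingers":-1,"tx":0,"ty":0,"tz":0,"roll":0},{"fingers":-1,"tx":0,"ty":0,"tz":0,"roll":0},{"fingers":-1,"tx":0,"ty":0,"tz":0,"roll":0},{"fingers":-1,"tx":0,"ty":0,"tz":0,"roll":0},{"fingers":-1,"tx":0,"ty":0,"tz":0,"roll":0},{"fingers":-1,"tx":0,"ty":0,"tz":0,"roll":0},{"fingers":-1,"tx":0,"ty":0,"tz":0,"roll":0}]' 40
```

```text
time: 4.2
tool_pos: [0.5458, -0.1077, 0.1003]
tool_rot: [2.369, 1.57, -0.412]
contact_force: [-0.9, 0.1, 1.2]
opening: 0.0689
time: 5.2
tool_pos: [0.5455, -0.1077, 0.0997]
tool_rot: [1.473, 1.571, -1.308]
contact_force: [-0.1, -1.3, -0.5]
opening: 0.0394
```

The fingers hold the knob at 39.4 mm opening. I'll pull it up 13.6 mm.

```bash
python3 -m crank '[{"fingers":-1,"tx":-0.08,"ty":0,"tz":0,"roll":0},{"fingers":-1,"tx":-0.16,"ty":0,"tz":0,"roll":0},{"fingers":-1,"tx":-0.24,"ty":0,"tz":0,"roll":0},{"fingers":-1,"tx":-0.34,"ty":0,"tz":0,"roll":0},{"fingers":-1,"tx":-0.34,"ty":0,"tz":0,"roll":0},{"fingers":-1,"tx":-0.34,"ty":0,"tz":0,"roll":0},{"fingers":-1,"tx":-0.34,"ty":0,"tz":0,"roll":0},{"fingers":-1,"tx":-0.34,"ty":0,"tz":0,"roll":0}]' 40
```

```text
time: 6.2
tool_pos: [0.5454, -0.1077, 0.1132]
tool_rot: [-0.198, 1.571, -2.979]
contact_force: [2.4, -3.3, -9.3]
opening: 0.0393
```

The 9.3 N downward force matches the spring at about 13 mm of lift, so it isn't slipping. Now +60° CCW, which is roll -6.

```bash
python3 -m crank '[{"fingers":-1,"tx":0,"ty":0,"tz":0,"roll":-0.9},{"fingers":-1,"tx":0,"ty":0,"tz":0,"roll":-1.8},{"fingers":-1,"tx":0,"ty":0,"tz":0,"roll":-2.7},{"fingers":-1,"tx":0,"ty":0,"tz":0,"roll":-3.6},{"fingers":-1,"tx":0,"ty":0,"tz":0,"roll":-4.5},{"fingers":-1,"tx":0,"ty":0,"tz":0,"roll":-5.3},{"fingers":-1,"tx":0,"ty":0,"tz":0,"roll":-6},{"fingers":-1,"tx":0,"ty":0,"tz":0,"roll":-6}]' 40
python3 - <<'E'
from h import *
o=observe();print(Rt(o)[:3,:3].round(3),o["torque"],o["contact_force"])
im,d=read_camera("wrist");cv2.imwrite("pics/w3.png",im[...,::-1])
for k,v in blobs(im).items():
    for b in v:
        if b[2][1]<420:print(k,b[0],b[2],*[toplane("wrist",[b[2]],z,o)[0,:2].round(4) for z in (.067,.126,.062)])
E
```

```text
time: 7.2
tool_pos: [0.5455, -0.1076, 0.1133]
tool_rot: [1.502, 1.571, -0.233]
contact_force: [2.8, -2.2, -8.8]
opening: 0.0391
[[ 0.     0.987 -0.163]
 [-0.    -0.163 -0.987]
 [-1.     0.     0.   ]] [-0.38156209 -0.54121066  0.03094871] [ 2.78815253 -2.23762935 -8.75133716]
yellow 441 [367.9, 211.8] [ 0.5752 -0.0761] [ 0.5694 -0.0613] [ 0.5757 -0.0773]
yellow 197 [338.0, 324.7] [ 0.5529 -0.1318] [ 0.5545 -0.0987] [ 0.5528 -0.1346]
yellow 21 [221.6, 322.4] [ 0.4947 -0.121 ] [ 0.5155 -0.0914] [ 0.493  -0.1235]
yellow 279 [414.1, 354.1] [ 0.5897 -0.1558] [ 0.5792 -0.1148] [ 0.5906 -0.1593]
yellow 62 [216.9, 332.1] [ 0.491  -0.1261] [ 0.513  -0.0948] [ 0.4891 -0.1287]
yellow 53 [214.9, 351.4] [ 0.4872 -0.1371] [ 0.5104 -0.1022] [ 0.4852 -0.14  ]
yellow 26 [214.0, 365.7] [ 0.4845 -0.1456] [ 0.5086 -0.1079] [ 0.4825 -0.1488]
yellow 78 [218.5, 376.7] [ 0.4852 -0.1527] [ 0.5091 -0.1127] [ 0.4832 -0.1561]
yellow 18 [449.2, 399.1] [ 0.6067 -0.1884] [ 0.5906 -0.1366] [ 0.6081 -0.1928]
yellow 41 [464.9, 400.8] [ 0.6154 -0.1913] [ 0.5964 -0.1385] [ 0.617  -0.1957]
yellow 78 [481.7, 401.5] [ 0.6
[... 764 characters left out ...]
w 35 [205.9, 408.3] [ 0.473 -0.172] [ 0.5009 -0.1256] [ 0.4706 -0.176 ]
yellow 17 [486.6, 408.6] [ 0.6276 -0.1992] [ 0.6046 -0.1439] [ 0.6296 -0.2039]
yellow 17 [513.4, 408.0] [ 0.6431 -0.2021] [ 0.615  -0.1458] [ 0.6455 -0.2068]
yellow 18 [224.7, 411.5] [ 0.4829 -0.1757] [ 0.5076 -0.1281] [ 0.4808 -0.1797]
yellow 21 [237.3, 411.6] [ 0.4899 -0.1768] [ 0.5122 -0.1288] [ 0.488  -0.1808]
yellow 18 [389.2, 410.7] [ 0.5731 -0.19  ] [ 0.568  -0.1377] [ 0.5735 -0.1944]
yellow 16 [434.9, 410.5] [ 0.5984 -0.1947] [ 0.585  -0.1408] [ 0.5995 -0.1992]
blue 830 [408.7, 154.8] [ 0.5966 -0.0531] [ 0.5838 -0.0459] [ 0.5977 -0.0537]
red 436 [370.3, 392.3] [ 0.5642 -0.1758] [ 0.562  -0.1282] [ 0.5643 -0.1798]
```

View pics/w3.png

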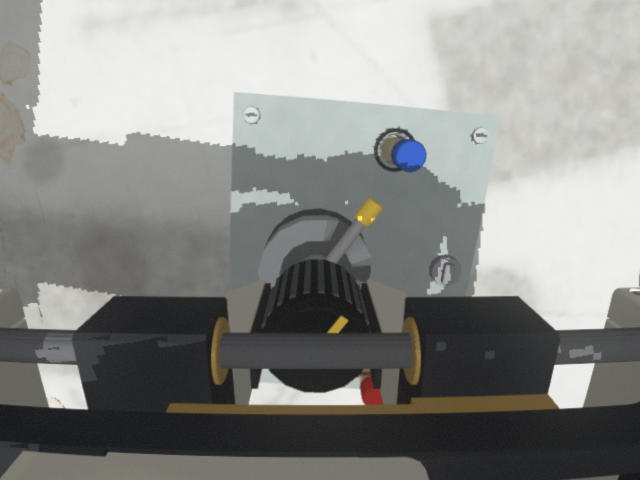

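The pointer tip at (368,212) lies at 45° and the blue cap at (409,155) at 46°, so they line up. I lower back to seat and then release.

```bash
python3 -m crank '[{"fingers":-1,"tx":0.1,"ty":0,"tz":0,"roll":0},{"fingers":-1,"tx":0.2,"ty":0,"tz":0,"roll":0},{"fingers":-1,"tx":0.34,"ty":0,"tz":0,"roll":0},{"fingers":-1,"tx":0.34,"ty":0,"tz":0,"roll":0},{"fingers":-1,"tx":0.34,"ty":0,"tz":0,"roll":0},{"fingers":-1,"tx":0.34,"ty":0,"tz":0,"roll":0},{"fingers":-1,"tx":0.34,"ty":0,"tz":0,"roll":0},{"fingers":-1,"tx":0.34,"ty":0,"tz":0,"roll":0}]' 40
python3 -m crank '[{"fingers":0.4,"tx":0,"ty":0,"tz":0,"roll":0},{"fingers":0.4,"tx":0,"ty":0,"tz":0,"roll":0},{"fingers":0.4,"tx":0,"ty":0,"tz":0,"roll":0},{"fingers":0.4,"tx":0,"ty":0,"tz":0,"roll":0},{"fingers":0.4,"tx":0,"ty":0,"tz":0,"roll":0},{"fingers":0.4,"tx":0,"ty":0,"tz":0,"roll":0},{"fingers":0.4,"tx":0,"ty":0,"tz":0,"roll":0},{"fingers":0.4,"tx":0,"ty":0,"tz":0,"roll":0}]' 40
```

```text
time: 8.25
tool_pos: [0.5456, -0.1077, 0.0998]
tool_rot: [1.19, 1.571, -0.543]
contact_force: [1.2, -1.0, -3.9]
opening: 0.0394
time: 9.25
tool_pos: [0.5455, -0.1077, 0.0997]
tool_rot: [-0.431, 1.571, -2.165]
contact_force: [-0.3, -0.3, 0.3]
opening: 0.0641
```

Released, with no force on the tool. I retreat straight up about 72 mm and check.

```bash
python3 -m crank '[{"fingers":0.4,"tx":-0.3,"ty":0,"tz":0,"roll":0},{"fingers":0.4,"tx":-0.7,"ty":0,"tz":0,"roll":0},{"fingers":0.4,"tx":-1.2,"ty":0,"tz":0,"roll":0},{"fingers":0.4,"tx":-1.8,"ty":0,"tz":0,"roll":0},{"fingers":0.4,"tx":-1.8,"ty":0,"tz":0,"roll":0},{"fingers":0.4,"tx":-1.8,"ty":0,"tz":0,"roll":0},{"fingers":0.4,"tx":-1.8,"ty":0,"tz":0,"roll":0},{"fingers":0.4,"tx":-1.8,"ty":0,"tz":0,"roll":0}]'
python3 - <<'E'
from h import *
o=observe();im,d=read_camera("wrist");cv2.imwrite("pics/w4.png",im[...,::-1])
k,dc,c=K("wrist");P=pose("wrist",c,o)
for n,v in blobs(im,60).items():
    for b in v:
        if b[2][1]<330:
            x,y=b[2];z=d[int(y),int(x)];nn=cv2.undistortPoints(np.array([[[x,y]]]),k,dc).ravel()
            print(n,b[0],b[2],"depth pt",(P@np.r_[nn*z,z,1])[:3].round(4),*[toplane("wrist",[b[2]],q,o)[0,:2].round(4) for q in (.067,.113,.049)])
E
```

```text
time: 10.25
tool_pos: [0.5452, -0.1076, 0.171]
tool_rot: [-1.668, 1.57, 2.881]
contact_force: [-0.3, -0.4, -0.4]
opening: 0.0641
yellow 224 [354.8, 187.0] depth pt [ 0.5755 -0.0765  0.0531] [ 0.5745 -0.074 ] [ 0.5712 -0.0657] [ 0.5758 -0.0772]
yellow 208 [326.7, 261.4] depth pt [ 0.5518 -0.1008  0.1144] [ 0.5504 -0.1182] [ 0.5518 -0.1013] [ 0.5499 -0.1249]
blue 466 [387.8, 146.4] depth pt [ 0.5968 -0.0531  0.0679] [ 0.597  -0.0532] [ 0.5893 -0.0489] [ 0.6    -0.0549]
red 118 [361.5, 329.1] depth pt [ 0.5663 -0.1732  0.0617] [ 0.5661 -0.1701] [ 0.5644 -0.1431] [ 0.5667 -0.1806]
```

View pics/w4.png

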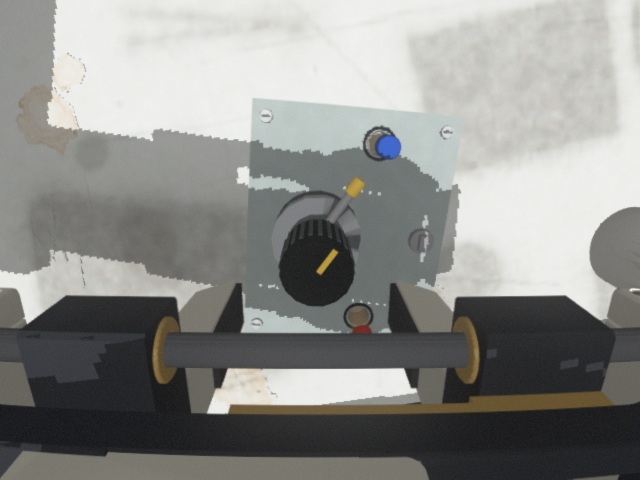

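The knob top (yellow line at (327,261)) reads z=0.114, which means it is seated. The pointer tip at (355,187) aims at the blue cap at (388,146), both vials are standing in their ports, and the fingers are clear.

```bash
python3 -c "from cell import hand_in;print(hand_in())"
```

```text
the job is handed in; nothing more can be done
None
```

The job is handed in: the knob now points at the blue-capped vial and is down in its notch. I gripped it at 40 N, pulled it up about 13.5 mm, turned it 60° counter-clockwise, lowered it in, released it and backed off 71 mm straight up. The last move ended at 10.25 s.

Last checks, from the wrist camera after release:
- **Seating:** the knob top reads 0.114 m above the worktop, against 0.113 m when fully seated.
- **Pointing:** the pointer lies at about 45.5° and the blue vial at 46.6°, so the vial's centre is about 1.5 mm off the pointer's line (limit 15 mm).
- **Vials:** the blue cap is within about 1–2 mm of where it started. The red vial stands in its port, but the gripper partly hid its cap, so I did not measure its position at the end.
- **Contact:** the tool reads 0.4 N or less on each axis, which is sensor noise.

No check failed or disagreed. The first approach move stopped about 26 mm short because its rows ran out; the next move corrected it.

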